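# Sort the ward's medicine supplies into their trays

### The job

Put the supplies on the counter away: one glass vial in each bay of the narrow two-bay tray, one carton in each bay of the wide two-bay tray, and the tape roll in the middle of the round steel dish. Each must end standing upright as it does now, resting on the floor of its bay or dish. Never tip a vial over, and leave the gel bottle and the swab jar where they stand.

Things in the scene. Friction and masses are not known exactly. Their poses are not given: they have to be found in the camera images.
- vial_a: One of two identical amber glass injection vials standing upright: body 40 mm diameter up to 52 mm height, paper label band from 12 to 40 mm, then a shoulder and a 29 mm wide metal cap; 72 mm tall in all, about 100 g. Origin: centre of its underside; z up along its axis.
- vial_b: One of two identical amber glass injection vials standing upright: body 40 mm diameter up to 52 mm height, paper label band from 12 to 40 mm, then a shoulder and a 29 mm wide metal cap; 72 mm tall in all, about 100 g. Origin: centre of its underside; z up along its axis.
- carton_a: One of two identical white medicine cartons (with a grey band), a box standing on its long narrow side: 85 mm long (its x axis), 32 mm wide (y), 52 mm tall (z up), about 70 g. Origin: centre of its underside.
- carton_b: One of two identical white medicine cartons (with a grey band), a box standing on its long narrow side: 85 mm long (its x axis), 32 mm wide (y), 52 mm tall (z up), about 70 g. Origin: centre of its underside.
- tape_roll: Roll of white surgical tape standing on its flat end: a plain drum 52 mm diameter, 50 mm tall, top showing a round core with a brown edge and a black middle (31 mm); about 50 g. Origin: centre of its underside; z up along its axis.
- vial_tray: Narrow grey plastic tray, fixed, 70 mm (its x) by 136 mm (its y), walls 18 mm high and 4 mm thick, floor 4 mm thick. A cross wall at the middle of its length makes two square bays, each 62 by 62 mm inside, with centres at y = -33 and +33 mm. Origin: centre of its underside.
- carton_tray: Wide grey plastic tray, fixed, 115 mm (its x) by 144 mm (its y), walls 18 mm high and 4 mm thick, floor 4 mm thick. A middle wall running along its x makes two long bays, each 107 mm (x) by 66 mm (y) inside, with centres at y = -35 and +35 mm. Origin: centre of its underside.
- dish: Round shallow steel dish, fixed, 90 mm outer diameter, 80 mm across inside at the floor, rim 16 mm high, floor 4 mm thick. Origin: centre of its underside.
- gel_bottle: Bystander: hand-gel pump bottle, blue, 75 by 50 mm, 180 mm tall, loose. Origin: centre of its underside.
- swab_jar: Bystander: closed glass jar with a metal lid, 76 mm diameter, 95 mm tall, loose. Origin: centre of its underside.

How it is judged (in metres and radians):
At the end, for the whole second after the job is handed in: A vial in each bay of the narrow tray (within 14 mm of bay centre on each tray axis), a carton in each bay of the wide tray (22 mm), the tape roll in the dish (18 mm); each less than 9 mm above its tray's underside, upright within 0.12 rad, at rest (((x of vial_a in the frame of vial_tray between -0.014 and 0.014 m and y of vial_a in the frame of vial_tray between -0.047 and -0.019 m and z of vial_a in the frame of vial_tray between -0.002 and 0.009 m and x of vial_b in the frame of vial_tray between -0.014 and 0.014 m and y of vial_b in the frame of vial_tray between 0.019 and 0.047 m and z of vial_b in the frame of vial_tray between -0.002 and 0.009 m) or (x of vial_b in the frame of vial_tray between -0.014 and 0.014 m and y of vial_b in the frame of vial_tray between -0.047 and -0.019 m and z of vial_b in the frame of vial_tray between -0.002 and 0.009 m and x of vial_a in the frame of vial_tray between -0.014 and 0.014 m and y of vial_a in the frame of vial_tray between 0.019 and 0.047 m and z of vial_a in the frame of vial_tray between -0.002 and 0.009 m)) and ((x of carton_a in the frame of carton_tray between -0.022 and 0.022 m and y of carton_a in the frame of carton_tray between -0.057 and -0.013 m and z of carton_a in the frame of carton_tray between -0.002 and 0.009 m and x of carton_b in the frame of carton_tray between -0.022 and 0.022 m and y of carton_b in the frame of carton_tray between 0.013 and 0.057 m and z of carton_b in the frame of carton_tray between -0.002 and 0.009 m) or (x of carton_b in the frame of carton_tray between -0.022 and 0.022 m and y of carton_b in the frame of carton_tray between -0.057 and -0.013 m and z of carton_b in the frame of carton_tray between -0.002 and 0.009 m and x of carton_a in the frame of carton_tray between -0.022 and 0.022 m and y of carton_a in the frame of carton_tray between 0.013 and 0.057 m and z of carton_a in the frame of carton_tray between -0.002 and 0.009 m)) and horizontal distance between tape_roll and dish below 0.018 m and z of tape_roll in the frame of dish between -0.002 and 0.009 m and angle between each of vial_a, vial_b, carton_a, carton_b, tape_roll's own z axis and vertical below 0.12 rad and linear speed of each of vial_a, vial_b, carton_a, carton_b, tape_roll below 0.02 m/s and angular speed of each of vial_a, vial_b, carton_a, carton_b, tape_roll below 0.2 rad/s); the robot touches nothing.
It fails at once if a glass vial is tipped over (angle between any of vial_a, vial_b's own z axis and vertical above 0.7 rad).
It fails at once if the gel bottle or the swab jar is pushed away or knocked over (distance of any of gel_bottle, swab_jar from where it was at the start of the episode above 0.025 m or angle between any of gel_bottle, swab_jar's own z axis and vertical above 0.4 rad).
It also fails if it takes over 122 s, if anything falls off the work surface, if the arm or the gripper's body presses on something with over 40 N, if the wrist force passes 120 N, or if a joint passes its speed limit or range.

### The arm

A 6-joint arm with a two-finger parallel gripper is mounted at the origin on the work surface. World frame = base frame: x ahead of the robot, y to its left, z up, the work surface at z = 0. Lengths are in mm, angles in degrees, forces in N, time in s.
With the tool pointing down it reaches from about 325 to 875 mm from the base axis. Payload 4.4 kg.
Tool frame: the origin (TCP) lies at the very end of the fingers, on their centre line; the grasp point (between the pads) lies 19 mm behind it (grip_point_offset is the distance from the TCP to the grasp point, in mm); z points along the fingers, y is the line along which they close (so a half turn about z gives the same grasp; the last joint's range is limited). The gripper opens to 85 mm and grips with 20 to 120 N. Pads are 22 mm wide; open, the fingers measure 114 mm over their backs; the gripper's body (76 mm by 85 mm) begins 54 mm behind the grasp point. The pads swing forward as they close: fully open they stand 13 mm farther back than shut.
Start: joints at [60.017, 11.837, 88.321, -0, 79.842, -8.623], TCP at [209.439, 535.502, 231.282] pointing down, gripper open.
Joint ranges: [-156.59, 156.59], [-49.26, 127.26], [12.9, 141.05], [-63.56, 243.56], [4.71, 150.69], [-161.64, 161.64]. Speed limits (degrees/s): [159.86, 159.86, 180, 180, 180, 180].

### API

Orientations are given as [roll, pitch, yaw] about the fixed x, y, z axes, in that order (R = Rz(yaw) Ry(pitch) Rx(roll)).
In Python, from workcell import get_state, camera, camera_info, hand_in, spot_in, grip_point_offset gives the robot as it stands. The module is installed in compiled form; this text tells all that it offers.
- The arm moves only by the tool jog_arm, never from a script. Its argument "commands" is a list of rows, each a list of 2 entries, a list of its own where there are three numbers: the shift along the world's x, y, z in m, then the turn, a rotation vector about the world's x, y, z in rad. A call has 1 to 10 rows; each row shifts and turns the commanded pose from where the row before left it; what a row does not reach is not made up. A row lasts 1/8 s, in which the tool goes at most 62.5 mm and 10.7 degrees, less where a joint would pass 70% of its speed; a pose out of reach is approached as far as the arm can. A call with a gripper value outside its range is refused whole. "gripper" is the finger opening in m, from 0 to 0.0854, set as the call begins (left out, the last holds). The fingers move at their own pace and stop on an object; the grip force is fixed at half the most. Time passes only in rows, so rows that do not move let the fingers close. It gives the time, the measured TCP pose, the force, the opening and the grip force at its end, in the units of the state.
- get_state(): the state, without advancing time (a new reading comes with each control period).
- camera(name): name is "scene" or "top" or "wrist"; returns (picture, depth): 420x560x3 uint8, blue, green, red; 420x560 float32, mm along the optical axis (not along the pixel's ray), 0 where there is no reading.
- camera_info(name): a dict with "fx", "fy", "cx", "cy" (pixels), "rvec" (rotation vector, rad) and "tvec" (3), from world to camera coordinates, as OpenCV has them; the wrist camera has in their place "hand_eye" (4x4, takes a point from camera to tool coordinates, whose origin is the TCP and whose axes are the flange's). Camera axes: x right, y down, z forward; pixel columns grow to the right and rows downward; lengths in mm; the calibration is good to about 2 mm. A picture is of the moment at which its call begins: read the wrist's pose just before it. camera_info takes no time and is no camera call.
- hand_in(): hands the job in; it is judged then, once.
Trained networks look in the newest picture that a camera, given by its name, has taken for a name from the list of things; names that differ only in an ending like _2 or _b are one class to them, and where a whole thing is asked for, a point or a joint stands for the part that bears it (a point fixed in the world has none). Each returns a list of dicts, best first, with "score" (0 to 1); they miss things now and then, are a little off and sometimes report something else, mostly with a low value. They report only what shows in the picture. A call takes as long as a camera call.
- spot_in(camera, thing): "point" ([x, y, z] in mm, in world coordinates, good to about 4 mm: the middle of the surface that is visible of it).
The state is a dict: "time_s": time; "joints": joint angles; "joint_velocities": joint speeds; "joint_efforts": joint torques, N m; "tcp_pos": TCP position; "ee_rot": TCP orientation; "force": force on the tool from outside, world axes, zero at the start; "torque": the same for the moment, N m; "width": finger opening in mm; "gripper_force": force on a finger pad.
Only numpy, scipy, OpenCV 4.12 (cv2) and the standard library are available. Lean on these libraries where they do the work, as an engineer would, in place of code of your own. Each camera call takes 0.05 s, during which the arm holds its last target. There are 200 camera calls.

## Working session

There is one attempt and no reset: what is moved stays moved. The work goes in short steps, Python scripts to look and compute and a tool call to move; the robot and the scene stay as the last step left them, time stands still between calls to the robot, and variables do not carry over. Pictures are saved under pics/ and viewed, at most 14 in all, crops included, and the job is handed in when it is done.

Besides the shell and the picture viewer there is one more tool, called after ">>>" as name([rows], argument=value, ...), one row to a line, values as JSON. jog_arm: Moves the arm, as the interface text tells. Its arguments: {"type":"object","properties":{"commands":{"type":"array","items":{"type":"array"}},"gripper":{"type":"number"}},"required":["commands"]}

```bash
mkdir -p pics
cat > h.py <<'E'
import numpy as np,cv2
from workcell import *
def world(cam,dep):
    i=camera_info(cam);R=cv2.Rodrigues(np.array(i["rvec"],float))[0];t=np.array(i["tvec"],float).ravel()
    v,u=np.mgrid[:dep.shape[0],:dep.shape[1]]
    P=np.stack([(u-i["cx"])/i["fx"]*dep,(v-i["cy"])/i["fy"]*dep,dep],-1)
    return (P-t)@R
E
python3 - <<'E'
from h import *
for c in("top","scene"):
    p,d=camera(c);cv2.imwrite(f"pics/{c}0.png",p);np.savez(f"{c}0.npz",p=p,d=d)
    for n in["vial_a","carton_a","tape_roll","vial_tray","carton_tray","dish","gel_bottle","swab_jar"]:
        print(c,n,[(np.round(x["point"]).astype(int).tolist(),round(x["score"],2)) for x in spot_in(c,n)[:4]])
s=get_state();print(s["ee_rot"],s["time_s"],s["width"],grip_point_offset)
E
```

```text
top vial_a [([440, 15, 59], 0.54)]
top carton_a [([390, 268, 50], 0.79), ([440, 142, 50], 0.58)]
top tape_roll [([380, -276, 50], 0.58)]
top vial_tray [([569, -321, 0], 0.97)]
top carton_tray [([564, 312, 1], 0.73)]
top dish [([638, 6, 5], 0.9), ([459, 442, 91], 0.3), ([438, 14, 61], 0.17)]
top gel_bottle [([637, -458, 130], 0.88), ([569, -320, 2], 0.67)]
top swab_jar [([460, 443, 94], 0.72)]
scene vial_a [([447, 6, 47], 0.83), ([456, -157, 47], 0.59)]
scene carton_a [([454, 126, 40], 0.65), ([664, -489, 113], 0.61), ([397, 248, 46], 0.59)]
scene tape_roll [([396, -280, 45], 0.61), ([450, 7, 50], 0.26)]
scene vial_tray [([572, -326, 6], 0.59)]
scene carton_tray [([566, 309, 7], 0.89)]
scene dish [([631, 0, 5], 0.88)]
scene gel_bottle [([663, -489, 114], 0.88)]
scene swab_jar [([476, 431, 64], 0.8)]
[1.79998724e+02 1.15943331e-03 1.58641338e+02] 0.9 85.30675883545815 18.700000000000003
```

View pics/top0.png

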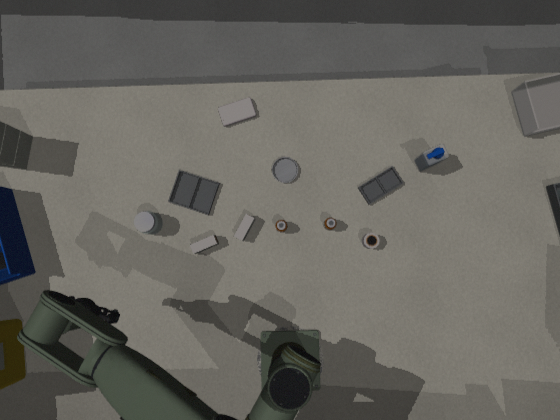

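View pics/scene0.png

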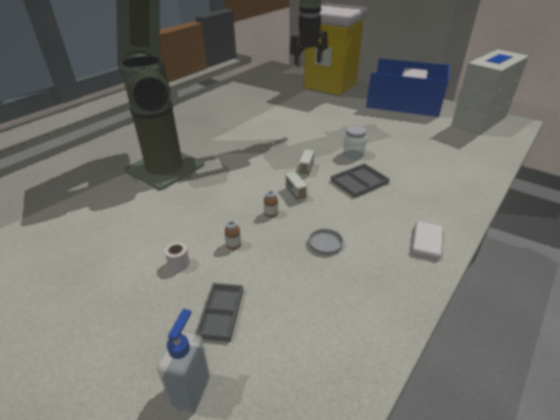

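The top view shows the tray for cartons at (195,193), the dish (286,170), the vial tray (381,185), cartons (205,243) and (246,227), vials (281,225) and (330,223), tape (371,240), bottle (432,157) and jar (147,222). This agrees with the networks.

Run:
```python
from h import *
z=np.load("top0.npz");p,d=z["p"],z["d"];W=world("top",d)
print(camera_info("top"))
def rect(m,name):
    q=W[m][:,:2].astype(np.float32)
    (c,s,a)=cv2.minAreaRect(q);print(name,m.sum(),"c",np.round(c,1),"size",np.round(s,1),"ang",round(a,1),"mean",q.mean(0).round(1),"z",np.median(W[m][:,2]).round(1))
X,Y,Z=W[...,0],W[...,1],W[...,2]
# objects: top surface
for n,(x,y),zl,zh,r in[("cA",(390,268),42,60,60),("cB",(440,142),42,60,60),("v1",(440,15),62,85,35),("v2",(447,-157),62,85,35),("tape",(380,-276),40,60,40),("jar",(460,443),80,110,60),("gel",(637,-458),20,200,100),("dish",(636,4),8,30,70),("ct",(564,311),9,30,110),("vt",(570,-322),9,30,95)]:
    m=(np.hypot(X-x,Y-y)<r)&(Z>zl)&(Z<zh)&(d>0)
    if m.sum()>4: rect(m,n)
    else: print(n,m.sum())
g=p.max(-1)
for n,(x,y),r in[("ct",(564,311),110),("vt",(570,-322),90)]:
    m=(np.hypot(X-x,Y-y)<r)&(g<85)&(d>0)
    k,l,st,_=cv2.connectedComponentsWithStats(m.astype(np.uint8));i=1+st[1:,4].argmax();rect(l==i,n+"dark")
big=cv2.resize(p[110:270,120:470],None,fx=2.28,fy=2.28,interpolation=cv2.INTER_CUBIC);cv2.imwrite("pics/topc.png",big)
```

```text
{'fx': 493.082058238703, 'fy': 493.082058238703, 'cx': 283.6113809045759, 'cy': 208.20726507230552, 'rvec': array([ 2.13369473, -2.19296864,  0.08815182]), 'tvec': array([  21.00106022,  502.4342342 , 1624.87498089])}
cA 254 c [389.6 274. ] size [33.  85.8] ang 22.5 mean [389.7 273.8] z 52.0
cB 252 c [442.1 139.3] size [32.9 85.1] ang 60.2 mean [441.6 139.6] z 52.2
v1 66 c [443.1  15.6] size [29.8 28.1] ang 46.8 mean [443.3  17.1] z 72.5
v2 61 c [ 445.4 -143.4] size [25.1 26.9] ang 44.1 mean [ 445.6 -143.6] z 71.7
tape 199 c [ 386.9 -274.8] size [49.5 50.8] ang 36.1 mean [ 386.7 -275. ] z 50.6
jar 343 c [465.8 456.1] size [67.2 61.6] ang 88.2 mean [465.3 455.3] z 94.7
gel 555 c [ 632.4 -442.9] size [ 63.  152.9] ang 23.0 mean [ 640.8 -463.4] z 128.4
dish 208 c [641.3  -9.7] size [111.6 124.5] ang 87.3 mean [ 6.386e+02 -5.000e-01] z 11.3
ct 442 c [567.2 311.4] size [191.8 202.1] ang 8.3 mean [569.3 312. ] z 14.2
vt 313 c [ 576.9 -316.3] size [164.  159.8] ang 5.6 mean [ 571.8 -319. ] z 14.4
ctdark 1513 c [566.7 306.2] size [156.7 115.7] ang 70.3 mean [567.3 307.3] z 5.4
vtdark 921 c [ 572.5 -325.9] size [ 74.8 149. ] ang 30.3 mean [ 572.3 -324.4] z 5.5
```

View pics/topc.png

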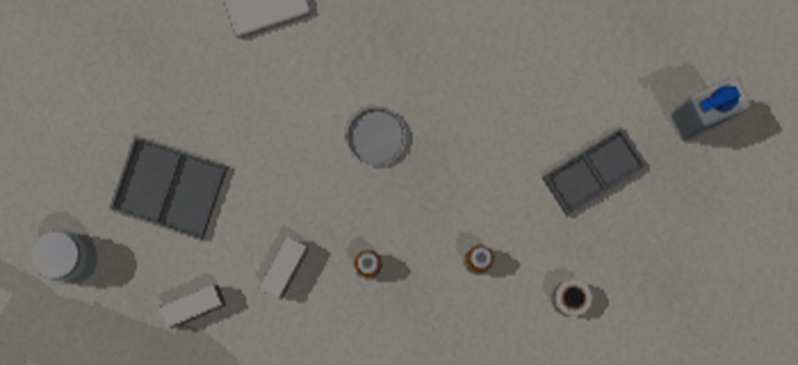

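The crop shows the same layout, with tray edges plus shadows. Next: refine the tray poses without shadows, and start moving over carton A.

Run:
```python
from h import *
from scipy.optimize import minimize
z=np.load("top0.npz");p,d=z["p"],z["d"];W=world("top",d);X,Y,Z=W[...,0],W[...,1],W[...,2];g=p.max(-1)
for n,c,r,hx,hy in[("ct",(566,307,160.3-180),115,57.5,72),("vt",(572,-325,30.3),95,35,68)]:
    m=(np.hypot(X-c[0],Y-c[1])<r)&(d>0)
    q=W[m];t=((g[m]<85)&(q[:,2]>2.5)).astype(float)
    def f(v):
        a=np.radians(v[2]);dx,dy=q[:,0]-v[0],q[:,1]-v[1];u=abs(dx*np.cos(a)+dy*np.sin(a))-hx;w=abs(-dx*np.sin(a)+dy*np.cos(a))-hy
        s=1/(1+np.exp(np.clip(np.maximum(u,w)/2,-30,30)));return ((s-t)**2).mean()
    o=minimize(f,c,method="Nelder-Mead",options=dict(initial_simplex=[c]+[np.add(c,e) for e in np.eye(3)*6]))
    v=o.x;a=np.radians(v[2]);k=35 if n=="ct" else 33
    print(n,v.round(1),round(o.fun,4),"bays",[(np.round([v[0]-s*k*np.sin(a),v[1]+s*k*np.cos(a)],1)) for s in(-1,1)])
m=(np.hypot(X-638,Y)<60)&(Z>2.5)&(d>0);k,l,st,_=cv2.connectedComponentsWithStats(m.astype(np.uint8));i=1+st[1:,4].argmax()
print("dish",cv2.minEnclosingCircle(W[l==i][:,:2].astype(np.float32)),W[l==i].mean(0))
```

```text
ct [568.5 309.9 -19.7] 0.1135 bays [array([556.7, 276.9]), array([580.3, 342.8])]
vt [ 572.  -320.5   30.1] 0.0995 bays [array([ 588.5, -349.1]), array([ 555.4, -292. ])]
dish ((639.7653198242188, 2.8191378116607666), 59.21398162841797) [636.93788523   3.41444779   7.97400251]
```

>>> jog_arm([
  [[0.03,-0.0435,-0.014],[0,0,-0.134]],
  [[0.03,-0.0435,-0.014],[0,0,-0.134]],
  [[0.03,-0.0435,-0.014],[0,0,-0.134]],
  [[0.03,-0.0435,-0.014],[0,0,-0.134]],
  [[0.03,-0.0435,-0.014],[0,0,-0.134]],
  [[0.03,-0.0435,-0.014],[0,0,-0.134]],
  [[0,0,0],[0,0,0]],
], gripper=0.085)

```text
time_s: 1.78
tcp_pos: [390.5, 271.6, 146.3]
ee_rot: [-179.9, 0.0, 112.2]
force: [-0.2, 0.9, -0.3]
width: 84.8
gripper_force: 0.0
```

>>> jog_arm([
  [[0,0.001,-0.045],[0,0,0]],
  [[0,0.001,-0.045],[0,0,0]],
  [[0,0,-0.033],[0,0,0]],
  [[0,0,0],[0,0,0]],
])

```text
time_s: 2.28
tcp_pos: [386.5, 276.3, 22.2]
ee_rot: [-179.6, -0.0, 112.7]
force: [-0.5, 0.5, 0.8]
width: 84.7
gripper_force: 0.0
```

>>> jog_arm([
  [[0,0,0],[0,0,0]],
  [[0,0,0],[0,0,0]],
  [[0,0,0],[0,0,0]],
  [[0,0,0],[0,0,0]],
  [[0,0,0],[0,0,0]],
  [[0,0,0],[0,0,0]],
], gripper=0.02)

```text
time_s: 3.02
tcp_pos: [390.8, 277.3, 25.9]
ee_rot: [179.8, -0.0, 112.6]
force: [-0.7, 0.3, 6.6]
width: 31.2
gripper_force: 61.8
```

>>> jog_arm([
  [[0,0,0.046],[0,0,0]],
  [[0,0,0.06],[0,0,0]],
  [[0.038,0.0138,0],[0,0,0.167]],
  [[0.038,0.0138,0],[0,0,0.167]],
  [[0.038,0.0138,0],[0,0,0.167]],
  [[0.038,0.0138,0],[0,0,0.167]],
  [[0.038,0.0138,0],[0,0,0.167]],
  [[0,0,0],[0,0,0]],
])

```text
time_s: 4.03
tcp_pos: [581.7, 345.7, 129.7]
ee_rot: [180.0, 0.1, 160.4]
force: [-0.5, 0.4, -0.7]
width: 31.2
gripper_force: 60.8
```

Run:
```python
from h import *
p,d=camera("scene");q,_=camera("wrist")
cv2.imwrite("pics/s1.png",np.hstack([cv2.resize(p[120:260,230:430],(400,280)),cv2.resize(q,(373,280))]))
print(get_state()["width"])
```

```text
30.859763776786092
```

View pics/s1.png

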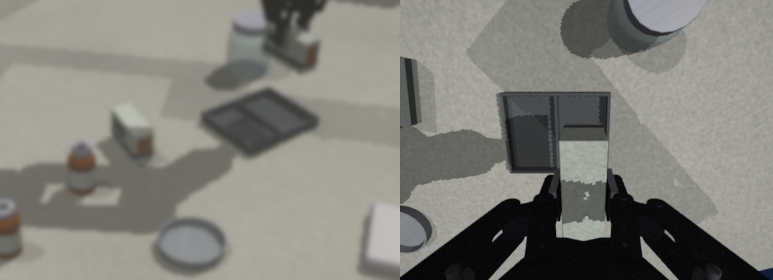

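The left half shows the carton held over the tray. The wrist half shows it aligned over the right-hand bay (bay at about (585,130), carton at (583,190)), so I lower it.

>>> jog_arm([
  [[0,0,-0.05],[0,0,0]],
  [[0,0,-0.035],[0,0,0]],
  [[0,0,-0.016],[0,0,0]],
  [[0,0,0],[0,0,0]],
  [[0,0,0],[0,0,0]],
])

```text
time_s: 4.75
tcp_pos: [579.5, 345.7, 30.4]
ee_rot: [179.9, 0.1, 160.4]
force: [0.8, -0.5, -0.7]
width: 31.2
gripper_force: 61.1
```

>>> jog_arm([
  [[0,0,0],[0,0,0]],
  [[0,0,0],[0,0,0]],
  [[0,0,0],[0,0,0]],
  [[0,0,0],[0,0,0]],
  [[0,0,0.03],[0,0,0]],
  [[0,0,0.06],[0,0,0]],
  [[0,0,0],[0,0,0]],
], gripper=0.05)

```text
time_s: 5.62
tcp_pos: [584.2, 347.6, 126.7]
ee_rot: [179.5, 0.6, 160.4]
force: [0.0, 0.1, 0.7]
width: 49.8
gripper_force: 0.0
```

Run:
```python
from h import *
p,d=camera("scene");q,_=camera("wrist")
cv2.imwrite("pics/s2.png",np.hstack([cv2.resize(p[120:260,230:430],(400,280)),cv2.resize(q,(373,280))]))
```

```text
(no output)
```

View pics/s2.png

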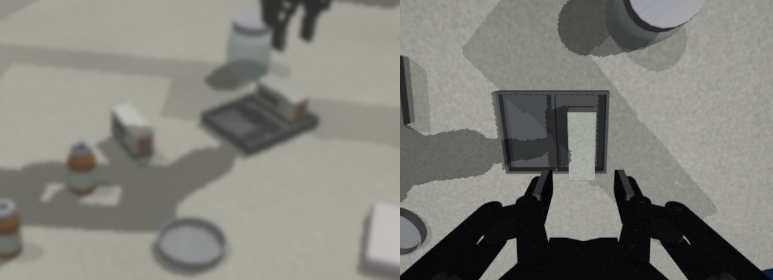

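The carton sits in the far bay in both views. On to carton B.

>>> jog_arm([
  [[-0.0275,-0.0412,0],[0,0,-0.035]],
  [[-0.0275,-0.0412,0],[0,0,-0.035]],
  [[-0.0275,-0.0412,0],[0,0,-0.035]],
  [[-0.0275,-0.0412,0],[0,0,-0.035]],
  [[-0.0275,-0.0412,0],[0,0,-0.035]],
  [[0,0,0],[0,0,0]],
  [[0,0,0],[0,0,0]],
], gripper=0.085)

```text
time_s: 6.6
tcp_pos: [441.7, 139.6, 118.5]
ee_rot: [-180.0, -0.1, 150.4]
force: [0.7, 0.4, 0.1]
width: 84.6
gripper_force: 0.0
```

Run:
```python
from h import *
s=get_state();print(s["tcp_pos"],s["ee_rot"],s["joint_velocities"])
```

```text
[441.65217799 139.59257807 118.45242634] [-1.79975826e+02 -6.80664733e-02  1.50367594e+02] [ 0.96460503  0.60335666 -1.94408575 -0.01126892  0.14013415 -0.10766474]
```

>>> jog_arm([
  [[0,0,-0.045],[0,0,0]],
  [[0,0,-0.035],[0,0,0]],
  [[0,0,-0.015],[0,0,0]],
  [[0,0,0],[0,0,0]],
])

```text
time_s: 7.1
tcp_pos: [441.5, 140.0, 23.3]
ee_rot: [-179.9, -0.1, 150.4]
force: [0.1, 0.4, 0.5]
width: 84.9
gripper_force: 0.0
```

>>> jog_arm([
  [[0,0,0],[0,0,0]],
  [[0,0,0],[0,0,0]],
  [[0,0,0],[0,0,0]],
  [[0,0,0],[0,0,0]],
  [[0,0,0],[0,0,0]],
  [[0,0,0],[0,0,0]],
], gripper=0.02)

```text
time_s: 7.85
tcp_pos: [443.2, 139.6, 25.5]
ee_rot: [179.9, 0.1, 150.4]
force: [-0.0, -0.5, 7.0]
width: 31.0
gripper_force: 61.5
```

>>> jog_arm([
  [[0,0,0.046],[0,0,0]],
  [[0,0,0.05],[0,0,0]],
  [[0.02875,0.0344,0],[0,0,0.044]],
  [[0.02875,0.0344,0],[0,0,0.044]],
  [[0.02875,0.0344,0],[0,0,0.044]],
  [[0.02875,0.0344,0],[0,0,0.044]],
  [[0,0,0],[0,0,0]],
  [[0,0,0],[0,0,0]],
])

```text
time_s: 8.85
tcp_pos: [555.7, 276.5, 119.2]
ee_rot: [-179.9, -0.1, 160.5]
force: [0.2, -0.2, -1.3]
width: 31.2
gripper_force: 60.7
```

>>> jog_arm([
  [[0,0,-0.05],[0,0,0]],
  [[0,0,-0.03],[0,0,0]],
  [[0,0,-0.0115],[0,0,0]],
  [[0,0,0],[0,0,0]],
  [[0,0,0],[0,0,0]],
])

```text
time_s: 9.48
tcp_pos: [557.1, 276.6, 29.7]
ee_rot: [180.0, 0.1, 160.4]
force: [-0.6, -0.2, -0.7]
width: 31.0
gripper_force: 61.0
```

>>> jog_arm([
  [[0,0,0],[0,0,0]],
  [[0,0,0],[0,0,0]],
  [[0,0,0],[0,0,0]],
  [[0,0,0],[0,0,0]],
  [[0,0,0.03],[0,0,0]],
  [[0,0,0.06],[0,0,0]],
  [[0,0,0],[0,0,0]],
], gripper=0.05)

```text
time_s: 10.35
tcp_pos: [561.7, 278.8, 125.5]
ee_rot: [179.5, 0.6, 160.5]
force: [1.1, 0.7, -0.1]
width: 50.1
gripper_force: 0.0
```

Run:
```python
from h import *
q,_=camera("wrist");p,d=camera("top");W=world("top",d)
cv2.imwrite("pics/s3.png",np.hstack([cv2.resize(q,(373,280)),cv2.resize(p[140:260,130:350],(420,229))[:280] if 0 else cv2.copyMakeBorder(cv2.resize(p[140:260,130:350],(420,229)),0,51,0,0,0)]))
X,Y,Z=np.moveaxis(W,-1,0)
for x,y in((580,343),(557,277)):
    m=(np.hypot(X-x,Y-y)<48)&(Z>40)&(Z<64)&(d>0);print(m.sum(),W[m].mean(0) if m.any() else 0)
```

```text
63 [552.0891472  356.04071517  54.75627363]
51 [571.45448677 271.13894957  55.78861874]
```

View pics/s3.png

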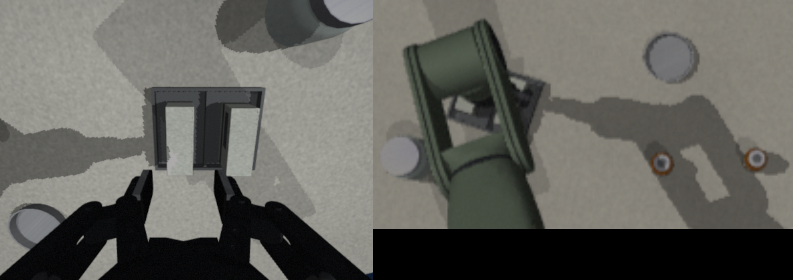

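Both cartons are seated in their bays (wrist view, (180,140) and (242,140)). Now the first vial.

>>> jog_arm([
  [[-0.019,-0.0434,0],[0,0,-0.117]],
  [[-0.019,-0.0434,0],[0,0,-0.117]],
  [[-0.019,-0.0434,0],[0,0,-0.117]],
  [[-0.019,-0.0434,0],[0,0,-0.117]],
  [[-0.019,-0.0434,0],[0,0,-0.117]],
  [[-0.019,-0.0434,0],[0,0,-0.117]],
  [[0,0,0],[0,0,0]],
  [[0,0,0],[0,0,0]],
], gripper=0.085)

```text
time_s: 11.45
tcp_pos: [442.2, 17.0, 117.7]
ee_rot: [-179.9, -0.1, 120.2]
force: [-0.2, 0.3, 0.6]
width: 85.1
gripper_force: 0.0
```

>>> jog_arm([
  [[0,0,-0.045],[0,0,0]],
  [[0,0,-0.03],[0,0,0]],
  [[0,0,-0.015],[0,0,0]],
  [[0,0,-0.009],[0,0,0]],
  [[0,0,0],[0,0,0]],
])

```text
time_s: 12.08
tcp_pos: [443.2, 17.0, 19.7]
ee_rot: [-180.0, -0.0, 120.3]
force: [-0.5, 0.6, 0.7]
width: 84.9
gripper_force: 0.0
```

>>> jog_arm([
  [[0,0,0],[0,0,0]],
  [[0,0,0],[0,0,0]],
  [[0,0,0],[0,0,0]],
  [[0,0,0],[0,0,0]],
  [[0,0,0],[0,0,0]],
  [[0,0,0],[0,0,0]],
], gripper=0.03)

```text
time_s: 12.82
tcp_pos: [443.9, 16.4, 20.8]
ee_rot: [179.9, 0.1, 120.2]
force: [-1.5, -0.1, 5.7]
width: 38.1
gripper_force: 60.6
```

>>> jog_arm([
  [[0,0,0.046],[0,0,0]],
  [[0,0,0.05],[0,0,0]],
  [[0.0182,-0.0457,0],[0,0,0]],
  [[0.0182,-0.0457,0],[0,0,0]],
  [[0.0182,-0.0457,0],[0,0,0]],
  [[0.0182,-0.0457,0],[0,0,0]],
  [[0.0182,-0.0457,0],[0,0,0]],
  [[0.0182,-0.0457,0],[0,0,0]],
  [[0.0182,-0.0457,0],[0,0,0]],
  [[0.0182,-0.0457,0],[0,0,0]],
])

```text
time_s: 14.08
tcp_pos: [588.6, -350.2, 115.1]
ee_rot: [-180.0, -0.1, 120.2]
force: [0.9, -0.5, -0.6]
width: 38.4
gripper_force: 60.8
```

>>> jog_arm([
  [[0,0,0],[0,0,0]],
  [[0,0,0],[0,0,0]],
])

```text
time_s: 14.32
tcp_pos: [587.7, -348.2, 114.7]
ee_rot: [-180.0, -0.1, 120.2]
force: [-0.2, 0.6, -1.6]
width: 38.4
gripper_force: 60.8
```

Run:
```python
from h import *
p,d=camera("scene");q,_=camera("wrist")
cv2.imwrite("pics/s4.png",np.hstack([cv2.resize(p[220:400,130:310],(400,400)),cv2.resize(q,(400,400))]))
print(get_state()["tcp_pos"],get_state()["width"])
```

```text
[ 587.90518826 -347.34581048  115.21848174] 38.73563327846395
```

View pics/s4.png

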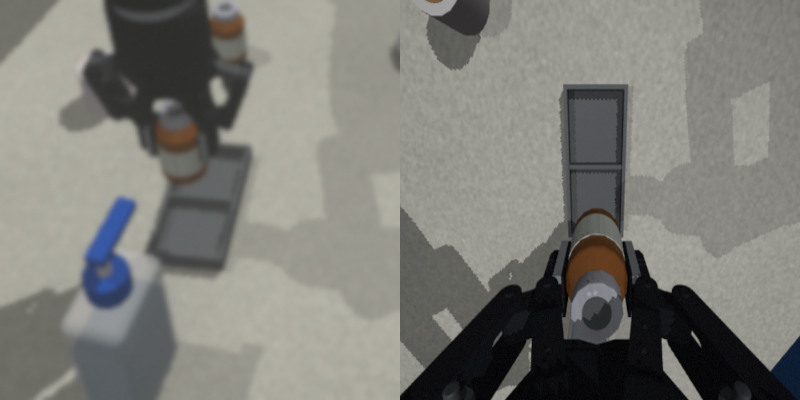

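The vial hangs upright, centred across the tray (wrist view: tray axis and vial both at column 597). I check the tray's length position with wrist depth.

Run:
```python
from h import *
from scipy.spatial.transform import Rotation as R
s=get_state();p,d=camera("wrist");i=camera_info("wrist");H=np.array(i["hand_eye"])
v,u=np.mgrid[:420,:560];P=np.stack([(u-i["cx"])/i["fx"]*d,(v-i["cy"])/i["fy"]*d,d],-1)
T=P@H[:3,:3].T+H[:3,3];W=R.from_euler("xyz",s["ee_rot"],degrees=True).apply(T.reshape(-1,3)).reshape(T.shape)+s["tcp_pos"]
a=np.radians(30.1);q=W-[572,-320.5,0];x=q[...,0]*np.cos(a)+q[...,1]*np.sin(a);y=-q[...,0]*np.sin(a)+q[...,1]*np.cos(a);z=W[...,2]
ok=(d>0)&(z>12)&(z<24)
m=ok&(abs(x)<25)&(abs(y)<90);print("y",np.histogram(y[m],np.arange(-90,91,4)))
m=ok&(abs(y-30)<20)&(abs(x)<60);print("x",np.histogram(x[m],np.arange(-60,61,4)))
m=(d>0)&(abs(x)<20)&(y>10)&(y<50);print(np.median(z[m]))
```

```text
y (array([  0,   0,   0,   0,   0,   0,   0,   0,   0,   0,   0,   0,   0,
         0,   0,   0,   0,   0,   0,   0,   0,   0, 231, 120,   0,   0,
         0,   0,   0,   0,   0,   0,   0,   0,   0,   0,   0,   0, 103,
       285,   0,   0,   0,   0,   0]), array([-90, -86, -82, -78, -74, -70, -66, -62, -58, -54, -50, -46, -42,
       -38, -34, -30, -26, -22, -18, -14, -10,  -6,  -2,   2,   6,  10,
        14,  18,  22,  26,  30,  34,  38,  42,  46,  50,  54,  58,  62,
        66,  70,  74,  78,  82,  86,  90]))
x (array([  0,   0,   0,   0,   0, 122, 171,   0,   0,   0,   0,   0,   0,
         0,   0,   0,   0,   0,   0,   0,   0,  12, 267,   8,   0,   0,
         0,   0,   0,   0]), array([-60, -56, -52, -48, -44, -40, -36, -32, -28, -24, -20, -16, -12,
        -8,  -4,   0,   4,   8,  12,  16,  20,  24,  28,  32,  36,  40,
        44,  48,  52,  56,  60]))
3.2655593950088573
```

>>> jog_arm([
  [[0,0,-0.045],[0,0,0]],
  [[-0.001,0,-0.03],[0,0,0]],
  [[0,0,-0.0115],[0,0,0]],
  [[0,0,-0.005],[0,0,0]],
  [[0,0,0],[0,0,0]],
  [[0,0,0],[0,0,0]],
])

```text
time_s: 15.22
tcp_pos: [588.8, -349.7, 26.0]
ee_rot: [179.9, 0.2, 120.3]
force: [1.1, -0.3, -0.6]
width: 38.2
gripper_force: 60.8
```

>>> jog_arm([
  [[0,0,0],[0,0,0]],
  [[0,0,0],[0,0,0]],
  [[0,0,0],[0,0,0]],
  [[0,0,0],[0,0,0]],
  [[0,0,0.02],[0,0,0]],
  [[0,0,0.03],[0,0,0]],
  [[0,0,0.05],[0,0,0]],
  [[0,0,0],[0,0,0]],
  [[0,0,0],[0,0,0]],
], gripper=0.065)

```text
time_s: 16.35
tcp_pos: [587.8, -349.0, 125.6]
ee_rot: [180.0, 0.1, 120.3]
force: [-0.6, -0.2, -0.0]
width: 64.8
gripper_force: 0.0
```

>>> jog_arm([
  [[-0.0284,0.0411,0],[0,0,0]],
  [[-0.0284,0.0411,0],[0,0,0]],
  [[-0.0284,0.0411,0],[0,0,0]],
  [[-0.0284,0.0411,0],[0,0,0]],
  [[-0.0284,0.0411,0],[0,0,0]],
  [[0,0,0],[0,0,0]],
  [[0,0,0],[0,0,0]],
], gripper=0.085)

```text
time_s: 17.23
tcp_pos: [445.5, -143.4, 123.8]
ee_rot: [-180.0, -0.0, 120.3]
force: [0.2, -0.3, 0.7]
width: 84.9
gripper_force: 0.0
```

>>> jog_arm([
  [[0,0,-0.05],[0,0,0]],
  [[0,0,-0.03],[0,0,0]],
  [[0,0,-0.015],[0,0,0]],
  [[0,0,-0.009],[0,0,0]],
  [[0,0,0],[0,0,0]],
])

```text
time_s: 17.85
tcp_pos: [446.0, -143.9, 20.3]
ee_rot: [180.0, 0.0, 120.2]
force: [-0.1, -0.4, -0.5]
width: 84.8
gripper_force: 0.0
```

>>> jog_arm([
  [[0,0,0],[0,0,0]],
  [[0,0,0],[0,0,0]],
  [[0,0,0],[0,0,0]],
  [[0,0,0],[0,0,0]],
  [[0,0,0],[0,0,0]],
  [[0,0,0],[0,0,0]],
], gripper=0.03)

```text
time_s: 18.6
tcp_pos: [446.3, -143.9, 21.4]
ee_rot: [180.0, 0.1, 120.3]
force: [-1.9, 0.2, 6.0]
width: 38.6
gripper_force: 60.3
```

>>> jog_arm([
  [[0,0,0.046],[0,0,0]],
  [[0,0,0.05],[0,0,0]],
  [[0.0272,-0.0371,0],[0,0,0]],
  [[0.0272,-0.0371,0],[0,0,0]],
  [[0.0272,-0.0371,0],[0,0,0]],
  [[0.0272,-0.0371,0],[0,0,0]],
  [[0,0,0],[0,0,0]],
  [[0,0,0],[0,0,0]],
])

```text
time_s: 19.6
tcp_pos: [553.5, -291.0, 115.5]
ee_rot: [-180.0, -0.1, 120.2]
force: [-1.0, 0.4, -1.0]
width: 38.3
gripper_force: 60.8
```

>>> jog_arm([
  [[0,0,-0.045],[0,0,0]],
  [[0,0,-0.03],[0,0,0]],
  [[0,0,-0.0115],[0,0,0]],
  [[0,0,-0.005],[0,0,0]],
  [[0,0,0],[0,0,0]],
  [[0,0,0],[0,0,0]],
])

```text
time_s: 20.35
tcp_pos: [555.4, -292.4, 26.3]
ee_rot: [179.9, 0.2, 120.3]
force: [0.2, 0.3, -1.0]
width: 38.3
gripper_force: 60.8
```

>>> jog_arm([
  [[0,0,0],[0,0,0]],
  [[0,0,0],[0,0,0]],
  [[0,0,0],[0,0,0]],
  [[0,0,0],[0,0,0]],
  [[0,0,0.02],[0,0,0]],
  [[0,0,0.03],[0,0,0]],
  [[0,0,0.05],[0,0,0]],
  [[0,0,0],[0,0,0]],
  [[0,0,0],[0,0,0]],
], gripper=0.065)

```text
time_s: 21.48
tcp_pos: [554.6, -292.0, 126.0]
ee_rot: [180.0, 0.1, 120.3]
force: [0.5, -0.1, -0.9]
width: 64.7
gripper_force: 0.0
```

Run:
```python
from h import *
p,d=camera("scene");q,_=camera("wrist")
cv2.imwrite("pics/s5.png",np.hstack([cv2.resize(p[220:400,130:310],(400,400)),cv2.resize(q,(400,400))]))
```

```text
(no output)
```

View pics/s5.png

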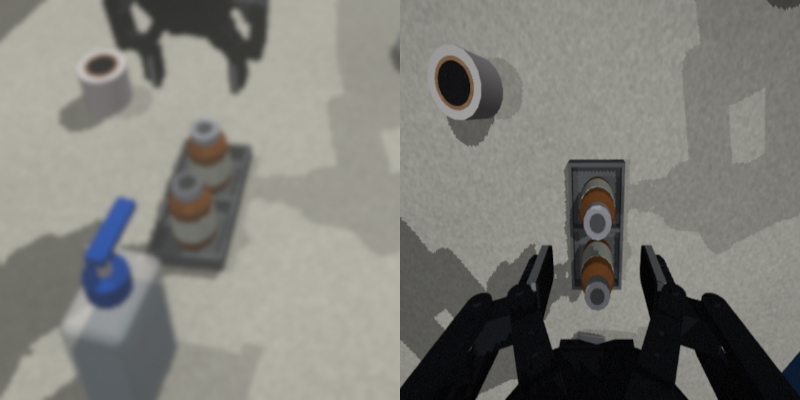

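Both vials stand upright in their bays. Now the tape roll.

>>> jog_arm([
  [[-0.0419,0.0042,0],[0,0,0]],
  [[-0.0419,0.0042,0],[0,0,0]],
  [[-0.0419,0.0042,0],[0,0,0]],
  [[-0.0419,0.0042,0],[0,0,0]],
  [[0,0,0],[0,0,0]],
  [[0,0,0],[0,0,0]],
], gripper=0.085)

```text
time_s: 22.32
tcp_pos: [387.0, -275.1, 124.4]
ee_rot: [180.0, -0.0, 120.2]
force: [0.5, 0.1, 0.1]
width: 84.6
gripper_force: 0.0
```

>>> jog_arm([
  [[0,0,-0.05],[0,0,0]],
  [[0,0,-0.03],[0,0,0]],
  [[0,0,-0.015],[0,0,0]],
  [[0,0,-0.008],[0,0,0]],
  [[0,0,0],[0,0,0]],
])

```text
time_s: 22.95
tcp_pos: [387.3, -275.3, 21.9]
ee_rot: [180.0, 0.0, 120.3]
force: [1.1, 0.9, -0.3]
width: 85.0
gripper_force: 0.0
```

>>> jog_arm([
  [[0,0,0],[0,0,0]],
  [[0,0,0],[0,0,0]],
  [[0,0,0],[0,0,0]],
  [[0,0,0],[0,0,0]],
  [[0,0,0],[0,0,0]],
  [[0,0,0],[0,0,0]],
], gripper=0.04)

```text
time_s: 23.7
tcp_pos: [387.8, -276.1, 23.2]
ee_rot: [180.0, 0.2, 120.3]
force: [-0.9, -0.0, 7.1]
width: 50.7
gripper_force: 62.4
```

>>> jog_arm([
  [[0,0,0.046],[0,0,0]],
  [[0,0,0.05],[0,0,0]],
  [[0.0313,0.0346,0],[0,0,0]],
  [[0.0313,0.0346,0],[0,0,0]],
  [[0.0313,0.0346,0],[0,0,0]],
  [[0.0313,0.0346,0],[0,0,0]],
  [[0.0313,0.0346,0],[0,0,0]],
  [[0.0313,0.0346,0],[0,0,0]],
  [[0.0313,0.0346,0],[0,0,0]],
  [[0.0313,0.0346,0],[0,0,0]],
])

```text
time_s: 24.95
tcp_pos: [637.7, 3.0, 117.5]
ee_rot: [-180.0, -0.0, 120.3]
force: [0.1, -0.1, -1.0]
width: 50.0
gripper_force: 62.5
```

>>> jog_arm([
  [[0,0,0],[0,0,0]],
  [[0,0,0],[0,0,0]],
  [[0,0,-0.045],[0,0,0]],
  [[0,0,-0.03],[0,0,0]],
  [[0,0,-0.0115],[0,0,0]],
  [[0,0,-0.005],[0,0,0]],
  [[0,0,0],[0,0,0]],
  [[0,0,0],[0,0,0]],
])

```text
time_s: 25.95
tcp_pos: [638.2, 1.2, 27.7]
ee_rot: [179.9, 0.1, 120.2]
force: [-0.0, 0.9, -0.1]
width: 50.4
gripper_force: 62.6
```

>>> jog_arm([
  [[0,0,0],[0,0,0]],
  [[0,0,0],[0,0,0]],
  [[0,0,0],[0,0,0]],
  [[0,0,0],[0,0,0]],
  [[0,0,0.02],[0,0,0]],
  [[0,0,0.03],[0,0,0]],
  [[0,0,0.05],[0,0,0]],
  [[0,0,0.05],[0,0,0]],
  [[0,0,0],[0,0,0]],
  [[0,0,0],[0,0,0]],
], gripper=0.075)

```text
time_s: 27.2
tcp_pos: [637.2, 1.8, 177.3]
ee_rot: [179.9, 0.0, 120.3]
force: [-1.0, 0.2, -0.4]
width: 75.0
gripper_force: 0.0
```

>>> jog_arm([
  [[-0.06,0,0.01],[0,0,0]],
  [[-0.06,0,0.01],[0,0,0]],
  [[-0.06,0,0.01],[0,0,0]],
  [[-0.06,0,0.01],[0,0,0]],
  [[0,0,0],[0,0,0]],
  [[0,0,0],[0,0,0]],
])

```text
time_s: 27.95
tcp_pos: [396.9, 1.8, 215.7]
ee_rot: [-180.0, -0.0, 120.2]
force: [0.5, -0.8, -0.1]
width: 74.8
gripper_force: 0.0
```

Run:
```python
from h import *
p,d=camera("top");q,_=camera("scene");W=world("top",d);X,Y,Z=np.moveaxis(W,-1,0)
cv2.imwrite("pics/end.png",np.hstack([cv2.resize(q[100:420,100:460],(400,355)),cv2.resize(p[110:270,120:300],(400,355))]))
for n,x,y,lo,hi in(("ca",580,343,48,62),("cb",557,277,48,62),("v1",588,-349,70,84),("v2",555,-292,70,84),("t",638,2,48,60)):
    m=(np.hypot(X-x,Y-y)<(33 if n!="t" else 45))&(Z>lo)&(Z<hi)&(d>0);print(n,m.sum(),W[m].mean(0).round(1) if m.any() else 0, np.percentile(Z[m],[5,95]).round(1) if m.any() else 0)
```

```text
ca 171 [579.7 345.4  55.6] [49.8 60.9]
cb 179 [557.2 276.7  55.8] [50.8 60.9]
v1 58 [ 588.4 -347.2   77.1] [71.1 83.1]
v2 59 [ 556.3 -290.9   76.5] [71.9 80.7]
t 172 [639.5   1.8  54.3] [49.4 58.9]
```

View pics/end.png

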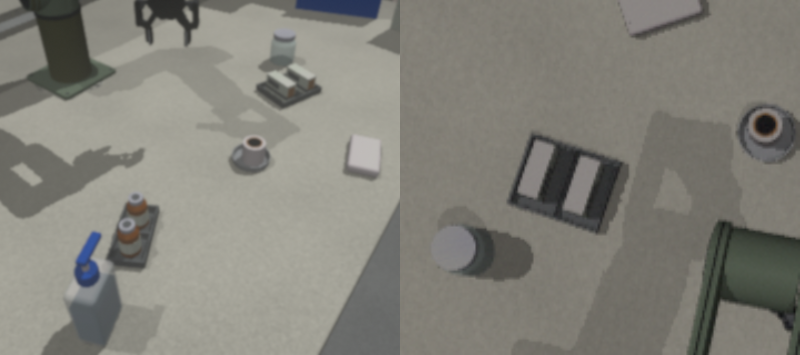

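All five stand in place: cartons at (538,170) and (583,185), tape in the dish (767,125), vials in their tray (135,225). Top depth puts each within about 3 mm of its target, at the right height.

```bash
python3 -c "
from workcell import *
print(hand_in())"
```

```text
the job is handed in; nothing more can be done
None
```

The job is handed in: both vials, both cartons and the tape roll stand upright in their places, each measured within about 3 mm of target in the last pictures, and the gel bottle and swab jar were never touched; no verdict came back.

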